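Put the frame hangers away and switch off the light table

TASK

Put the two loose mirror-image frame hangers that lie on the light table away, each flat and lug up in the well of the tray whose fixed sample has the same hand. Then, with both put away, switch the light table off: push its toggle lever over centre so that it snaps to the other side and stays there, without forcing it, and leave the loupe standing where it is on the glass.

Things in the scene. Friction and masses are not known exactly. Their poses are not given: they have to be found in the camera images.
- light_table: Grey light table fixed to the desk, 280 x 320 x 45 mm (x, y, height), glass flush in its top (x -60 to 130, y +-145 mm). Origin: under its centre, at desk height; z up. Near its -x edge (robot's side) a black switch plate 50 x 80 mm (x, y), top 57 mm above the desk, the toggle in its middle. Press table and lever with less than 25 N.
- toggle (a joint): Steel toggle lever swinging in the light table's y-z plane, rad. 0 = on: leans 0.4 rad to the table's +y; 0.4 = upright; 0.8 = off: leans 0.4 rad to -y. Over-centre spring: resists with 2.5 N at the tip at first, less towards the centre; past 0.4 it snaps to 0.8 by itself and stays; released short of 0.4 it falls back. Rigid stops at both ends.
- toggle_tip (a point): Centre of the 14 mm ball at the tip of the toggle lever, 44 mm from the hinge; the shaft below is 9 mm thick. Moves with the lever; leaning over it is about 101 mm above the desk.
- toggle_pivot (a point): Middle of the toggle's hinge axis, fixed on the light table 61 mm above the desk; axes parallel to the light table's.
- hanger_left: Loose steel frame hanger, lug up on the glass, any yaw, either half; the two are mirror images. L of 5 mm plate: long arm 90 x 18 mm along x (+-45), short arm 18 wide at the +x end, reaching y = +49 mm: it turns left (seen from above, short arm far). Mid-arm lug 36 long (x), 10 thick (y), top 35 mm up: grasp across its thickness. 60 to 130 g. Origin: underside below the lug; z up.
- hanger_right: Loose steel frame hanger, lug up on the glass, any yaw, either half; the two are mirror images. L of 5 mm plate: long arm 90 x 18 mm along x (+-45), short arm 18 wide at the +x end, reaching y = -49 mm: it turns right (seen from above, short arm far). Mid-arm lug 36 long (x), 10 thick (y), top 35 mm up: grasp across its thickness. 60 to 130 g. Origin: underside below the lug; z up.
- tray_left: Grey tray for left-hand hangers, fixed, on either side of the light table. Well 150 x 130 mm inside (x, y), floor 5 mm above the desk, walls 5 thick, 32 tall. At its +x end a solid ledge 75 mm deep, 32 tall, with a fixed sample left-hand hanger on top (to 67 mm), long arm along y, that marks this tray. Origin: under the well's centre, at desk height; z up.
- tray_right: Grey tray for right-hand hangers, fixed, on either side of the light table. Well 150 x 130 mm inside (x, y), floor 5 mm above the desk, walls 5 thick, 32 tall. At its +x end a solid ledge 75 mm deep, 32 tall, with a fixed sample right-hand hanger on top (to 67 mm), long arm along y, that marks this tray. Origin: under the well's centre, at desk height; z up.
- loupe: Black magnifying loupe, 40 mm across, 38 mm tall, standing on the far part of the light table's glass. Origin: underside. Leave it there.
There are look-alikes about, which are no part of the job. What is shaped like the hanger_right but blue is not meant. Leave any yellow look-alike of the hanger_left alone.

How it is judged:
By the outcome, as a careful person would: the job done as asked, in the order asked, and still so for the second after the job is handed in, with the robot touching nothing.
It also fails if it takes over 72 s, if anything falls off the work surface, if the arm or the gripper's body presses on something with over 40 N, if the wrist force passes 120 N, or if a joint passes its speed limit or range.

ROBOT

A 6-joint arm with a two-finger parallel gripper is mounted at the origin on the work surface. World frame = base frame: x ahead of the robot, y to its left, z up, the work surface at z = 0. Lengths are in mm, angles in rad, forces in N, time in s.
With the tool pointing down it reaches from about 350 to 975 mm from the base axis. Payload 17.4 kg.
Tool frame: the origin (TCP) lies between the finger pads; the fingertips stand 22 mm ahead of it and the grasp point (between the pads) lies 3 mm ahead of it (arm.nose_length is the distance from the TCP to the fingertips, in mm); z points along the fingers, y is the line along which they close (so a half turn about z gives the same grasp; the last joint's range is limited). The gripper opens to 85 mm and grips with 20 to 120 N. Pads are 22 mm wide; open, the fingers measure 114 mm over their backs; the gripper's body (76 mm by 85 mm) begins 54 mm behind the grasp point. The pads swing forward as they close: fully open they stand 13 mm farther back than shut.
Start: joints at [-1.236, 0.116, 1.442, -0, 1.584, -0.038], TCP at [245.843, -628.645, 253.303] pointing down, gripper open.
Joint ranges: [-2.83, 2.83], [-0.83, 2.19], [0.07, 2.5], [-1.14, 4.28], [0.01, 3], [-2.97, 2.97]. Speed limits (rad/s): [1.89, 1.89, 2.22, 3.14, 3.14, 3.14].

INTERFACE

Orientations are given as a 3x3 rotation matrix whose columns are the frame's x, y, z axes.
In Python, from cell import arm gives the robot as it stands.
- The arm moves only by the shell command python3 -m crank 'ROWS' [OPENING] [FORCE]. ROWS is JSON, one flat list of numbers, 4 for each row, row after row: the shift along the tool's x, y, z in m, then the turn about the tool's z in degrees. In form: [tx, ty, tz, twist, tx, ty, tz, twist, ...]. A call has 1 to 5 rows; each row shifts and turns the commanded pose from where the row before left it, along the tool's axes as they then stand; what a row does not reach is not made up. A row lasts 1/12 s, in which the tool goes at most 41.7 mm and 7.16 degrees, less where a joint would pass 70% of its speed; a pose out of reach is approached as far as the arm can. A call with a gripper value outside its range is refused whole. OPENING is the opening, from 0 (shut) to 1 (fully open), set as the call begins (- or left out, the last holds). The fingers move at their own pace and stop on an object; FORCE is the grip in N (left out, the last holds). Time passes only in rows, so rows that do not move let the fingers close. It gives the time, the measured TCP pose, the force, the opening and the grip force at its end, in the units of the state.
- arm.observe(): the state, without advancing time (a new reading comes with each control period).
- arm.snapshot(name): name is "scene" or "side" or "wrist"; returns (picture, depth): 384x512x3 uint8, blue, green, red; 384x512 float32, mm along the optical axis (not along the pixel's ray), 0 where there is no reading.
- arm.camera_params(name): a dict with "K" (3x3 intrinsics, pixels), "R" (3x3) and "t" (3): a world point X has camera coordinates R X + t. Camera axes: x right, y down, z forward; pixel columns grow to the right and rows downward; lengths in mm; the calibration is good to about 2 mm. A picture is of the moment at which its call begins: read the wrist's pose just before it. camera_params takes no time and is no camera call; for the wrist camera it gives the pose at the moment of the call.
- arm.finish_job(): hands the job in; it is judged then, once.
The state is a dict: "time": time; "q": joint angles; "dq": joint speeds; "tau": joint torques, N m; "tool_pos": TCP position; "tcp_rot": TCP orientation; "force": force on the tool from outside, world axes, zero at the start; "ft_torque": the same for the moment, N m; "finger_gap": finger opening in mm; "grip_force": force on a finger pad.
Only numpy, scipy, OpenCV 4.12 (cv2) and the standard library are available. Lean on these libraries where they do the work, as an engineer would, in place of code of your own. Each camera call takes 0.05 s, during which the arm holds its last target. There are 200 camera calls.

## Working session

There is one attempt and no reset: what is moved stays moved. The work goes in short steps, Python scripts to look and compute and a shell command to move; the robot and the scene stay as the last step left them, time stands still between calls to the robot, and variables do not carry over. Pictures are saved under pics/ and viewed, at most 10 in all, crops included, and the job is handed in when it is done.

```bash
ls; mkdir -p pics
python3 - <<'E'
from cell import arm
import cv2,numpy as np
for n in("scene","side"):
    p,d=arm.snapshot(n); cv2.imwrite(f"pics/{n}0.png",p); np.save(f"pics/{n}0d.npy",d)
    c=arm.camera_params(n); np.savez(f"pics/{n}0c.npz",**c); R=np.array(c["R"]);print(n,-R.T@np.array(c["t"]).ravel(),R[2])
a=cv2.imread("pics/scene0.png")
cv2.imwrite("pics/v1.png",cv2.resize(a,(800,600),interpolation=cv2.INTER_CUBIC))
s=arm.observe();print(s["time"],s["tool_pos"],np.round(s["tcp_rot"],3).tolist(),s["finger_gap"],arm.nose_length)
E
```

```text
pics
scene [1238.94304771  135.14002839 1142.16647435] [-0.56623254 -0.11013497 -0.81685433]
side [446.40335034 743.51744624 970.79536247] [ 0.05084036 -0.63280732 -0.77263844]
0.1 [ 245.78080023 -628.49132255  252.64236643] [[0.931, 0.364, -0.0], [0.364, -0.931, 0.001], [0.0, -0.001, -1.0]] 85.62005787576751 22.0
```

View pics/v1.png

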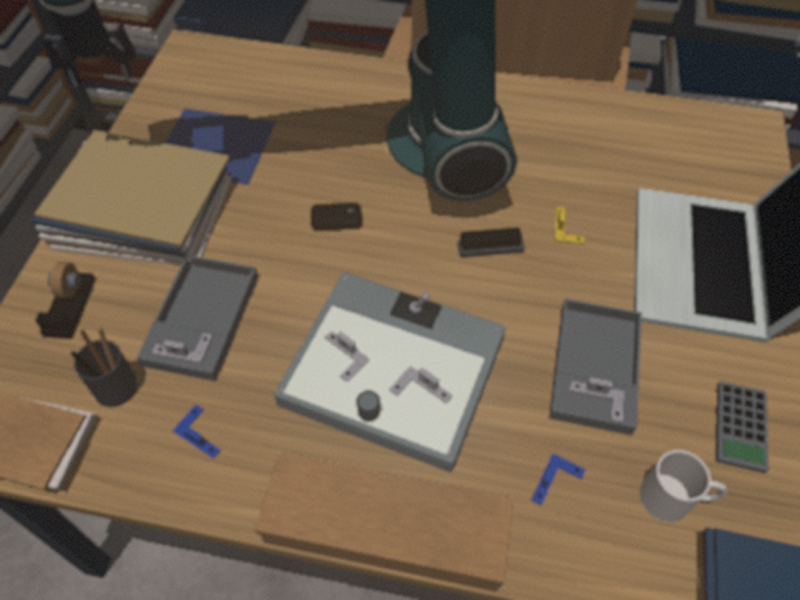

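View pics/side0.png

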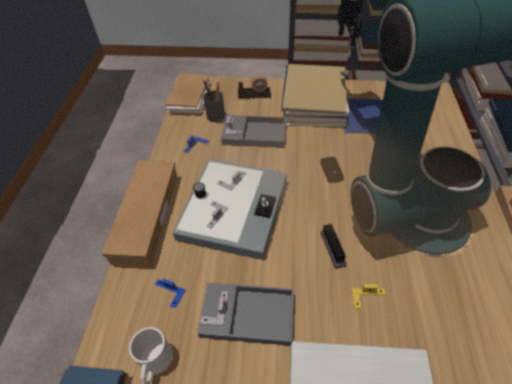

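The scene shows the light table at about (390,370), the steel hangers on it at (345,355) and (422,382), the toggle at (418,303) and the loupe at (368,403). The left-sample tray is at (200,315), on the −y side, and the right-sample tray is at (600,365), on the +y side. The hanger at (345,355) turns right and the one at (422,382) turns left. Next I'll measure these positions roughly.

```bash
cat > h.py <<'E'
from cell import arm
import cv2,numpy as np
def load(n):
    c=np.load(f"pics/{n}c.npz"); return cv2.imread(f"pics/{n}.png"),np.load(f"pics/{n}d.npy"),c
def snap(n,name):
    c=arm.camera_params(n); p,d=arm.snapshot(n); cv2.imwrite(f"pics/{name}.png",p); np.save(f"pics/{name}d.npy",d); np.savez(f"pics/{name}c.npz",**c); return p,d,c
def ray(c,uv,z):
    uv=np.atleast_2d(np.asarray(uv,float)); R=np.array(c["R"]);o=-R.T@np.array(c["t"]).ravel()
    v=np.c_[uv,np.ones(len(uv))]@np.linalg.inv(c["K"]).T@R
    return o+v*((z-o[2])/v[:,2])[:,None]
def pt(c,d,uv):
    u,v=np.round(uv).astype(int);z=d[v,u]
    X=np.linalg.inv(c["K"])@[u*z,v*z,z]; return np.array(c["R"]).T@(X-np.array(c["t"]).ravel())
def pixel(c,X):
    x=np.array(c["K"])@(np.array(c["R"])@np.asarray(X,float)+np.array(c["t"]).ravel()); return x[:2]/x[2]
E
python3 - <<'E'
from h import *
p,d,c=load("scene0"); k=.64
for nm,uv,z in [("tableNearL",(342,275),45),("NearR",(504,325),45),("FarR",(450,467),45),("FarL",(278,400),45),("hangR",(345,345),80),("hangL",(428,380),80),("loupe",(368,396),83),("tip",(424,297),101),
 ("trayL a",(190,260),32),("b",(256,268),32),("c",(214,377),32),("d",(141,363),32),("trayR a",(566,301),32),("b",(641,312),32),("c",(634,431),32),("d",(551,418),32)]:
    uv=np.array(uv)*k; print(nm,ray(c,uv,z)[0].round(),pt(c,d,uv).round())
R=arm.camera_params("wrist");s=arm.observe();Rw=np.array(R["R"]);o=-Rw.T@np.array(R["t"]).ravel();T=np.array(s["tcp_rot"])
print("wristcam in tool",T.T@(o-s["tool_pos"]),(T.T@Rw.T).round(3).tolist(),R["K"])
E
```

```text
tableNearL [ 455. -125.   45.] [ 454. -125.   44.]
NearR [504. 184.  45.] [503. 185.  43.]
FarR [786. 132.  45.] [775. 132.  19.]
FarL [ 728. -166.   45.] [ 718. -172.   24.]
hangR [622. -76.  80.] [612. -79.  62.]
hangL [660.  73.  80.] [655.  73.  72.]
loupe [709. -16.  83.] [710. -15.  86.]
tip [512.  39. 101.] [516.  38. 106.]
trayL a [ 470. -421.   32.] [ 461. -426.   21.]
b [ 463. -292.   32.] [ 459. -293.   24.]
c [ 702. -289.   32.] [ 692. -297.   14.]
d [ 701. -422.   32.] [ 691. -434.   12.]
trayR a [420. 290.  32.] [422. 289.  33.]
b [417. 426.  32.] [420. 424.  35.]
c [658. 417.  32.] [644. 425.   3.]
d [662. 282.  32.] [648. 287.   1.]
wristcam in tool [ 7.45523430e+01  4.09478809e-02 -1.20618636e+02] [[0.001, -0.957, -0.29], [1.0, 0.001, 0.001], [-0.001, -0.29, 0.957]] [[291.6676702    0.         253.53154919]
 [  0.         291.6676702  189.6665543 ]
 [  0.           0.           1.        ]]
```

```bash
R='[0.0315,-0.02275,-0.004,0,0.0315,-0.02275,-0.004,0,0.0315,-0.02275,-0.004,0,0.0315,-0.02275,-0.004,0,0.0315,-0.02275,-0.004,0]'
python3 -m crank '[0.0315,-0.02275,-0.004,0,0.0315,-0.02275,-0.004,0,0.0315,-0.02275,-0.004,0,0.0315,-0.02275,-0.004,0,0.0315,-0.02275,-0.004,0]'
python3 -m crank '[0.0315,-0.02275,-0.004,0,0.0315,-0.02275,-0.004,0,0.0315,-0.02275,-0.004,0,0.0315,-0.02275,-0.004,0,0.0315,-0.02275,-0.004,0]'
python3 -m crank '[0.0315,-0.02275,-0.004,0,0.0315,-0.02275,-0.004,0,0.0315,-0.02275,-0.004,0,0.0315,-0.02275,-0.004,0,0.0315,-0.02275,-0.004,0]'
python3 -m crank '[0.0315,-0.02275,-0.004,0,0.0315,-0.02275,-0.004,0,0.0315,-0.02275,-0.004,0,0.0315,-0.02275,-0.004,0,0.0315,-0.02275,-0.004,0]'
python3 -m crank '[0,0,0,0,0,0,0,0]'
python3 - <<'E'
from h import *
p,d,c=snap("wrist","w1"); s=arm.observe(); print(s["tool_pos"],s["q"],s["dq"])
cv2.imwrite("pics/v2.png",cv2.resize(p,(800,600),interpolation=cv2.INTER_CUBIC))
E
```

```text
time: 0.52
tool_pos: [351.6, -463.7, 273.1]
tcp_rot: [[0.931, 0.364, -0.0], [0.364, -0.931, 0.0], [-0.0, -0.0, -1.0]]
force: [0.1, -0.4, 0.7]
finger_gap: 85.2
grip_force: 0.0
time: 0.93
tool_pos: [456.9, -300.2, 293.4]
tcp_rot: [[0.931, 0.364, -0.0], [0.364, -0.931, 0.0], [-0.0, -0.0, -1.0]]
force: [0.9, -0.9, 1.0]
finger_gap: 85.6
grip_force: 0.0
time: 1.35
tool_pos: [562.2, -136.8, 313.4]
tcp_rot: [[0.931, 0.364, -0.0], [0.364, -0.931, 0.0], [-0.0, -0.0, -1.0]]
force: [0.5, -0.7, 0.1]
finger_gap: 85.5
grip_force: 0.0
time: 1.77
tool_pos: [667.5, 26.5, 333.2]
tcp_rot: [[0.931, 0.364, -0.0], [0.364, -0.931, -0.0], [-0.0, -0.0, -1.0]]
force: [-0.6, 0.1, 0.3]
finger_gap: 85.0
grip_force: 0.0
time: 1.93
tool_pos: [667.4, 26.2, 332.3]
tcp_rot: [[0.93, 0.367, -0.002], [0.367, -0.93, 0.0], [-0.001, -0.001, -1.0]]
force: [0.3, 0.0, -0.4]
finger_gap: 85.4
grip_force: 0.0
[666.93977538  25.04481404 332.52801297] [-6.08810379e-04  9.07338346e-02  1.34187874e+00 -1.85402676e-04
  1.71020648e+00  1.19622207e+00] [-0.02919689 -0.02334792  0.0146528  -0.00042558  0.00052792 -0.0028865 ]
```

View pics/v2.png

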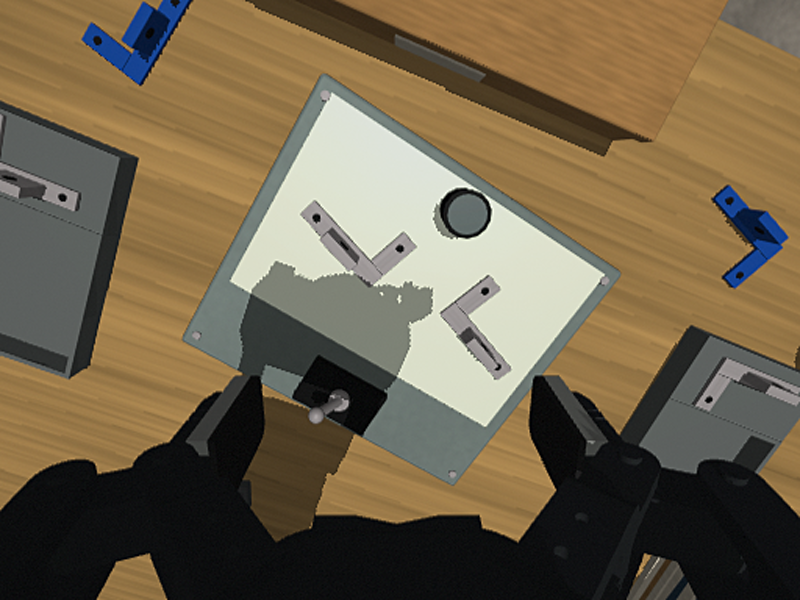

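The view from above, with image left being +y, confirms the hands. The left-turn hanger is at (350,245) and the right-turn one at (475,330). The left sample is in the tray at image right (−y) at (750,380). The toggle ball at (317,415) leans to +y and the loupe is at (465,213). Next I'll measure with depth.

```bash
cat > meas.py <<'E'
from h import *
def cloud(d,c):
    v,u=np.mgrid[:384,:512]; P=np.stack([u*d,v*d,d],-1)@np.linalg.inv(c["K"]).T
    return (P-np.array(c["t"]).ravel())@np.array(c["R"])
def comps(mask,amin,amax):
    n,l,st,ce=cv2.connectedComponentsWithStats(mask.astype(np.uint8))
    return [(l==i) for i in range(1,n) if amin<st[i,4]<amax]
def rect(P):
    (c,wh,a)=cv2.minAreaRect(P.astype(np.float32)); 
    if wh[0]<wh[1]: wh=wh[::-1];a+=90
    return np.round(c,1),np.round(wh,1),round(((a+90)%180)-90,1)
E
python3 - <<'E'
from meas import *
p,d,c=load("w1"); W=cloud(d,c); Z=W[...,2]; b=p.astype(int)
inT=(abs(W[...,0]-630)<160)&(abs(W[...,1]-5)<180)
g=W[inT&(p.min(2)>200)]; print("glass z",np.median(g[:,2]),g[:,2].std()); 
off=45-np.median(g[:,2])
print("glass rect",rect(g[:,:2]))
tab=comps(inT&(Z+off>40)&(Z+off<52),3000,1e6)
for m in tab: 
    vu=np.argwhere(m)[:,::-1]; print("table",rect(ray(c,vu,45)[:,:2]),m.sum())
for m in comps(inT&(Z+off>74)&(Z+off<90),40,3000):
    vu=np.argwhere(m)[:,::-1]; z=np.median(Z[m]+off); print("lug/loupe",z.round(1),m.sum(),vu.mean(0)*800/512,rect(ray(c,vu,z)[:,:2]),ray(c,vu.mean(0),z)[0].round(1))
for m in comps(inT&(Z+off>53)&(Z+off<59),40,6000):
    vu=np.argwhere(m)[:,::-1]; print("plate",m.sum(),vu.mean(0)*800/512,rect(ray(c,vu,57)[:,:2]))
for m in comps(inT&(Z+off>95)&(Z+off<125),5,600):
    vu=np.argwhere(m)[:,::-1]; print("ball",m.sum(),vu.mean(0)*800/512,W[m].mean(0).round(1))
# hangers by colour: pinkish (r>=g)
m0=inT&(b[...,2]-b[...,1]>3)&(Z+off>40)
for m in comps(m0,100,3000):
    vu=np.argwhere(m)[:,::-1]; print("pink",m.sum(),vu.mean(0)*800/512,rect(ray(c,vu,50)[:,:2]),np.median(Z[m]+off))
E
```

```text
glass z 45.42327810474488 25.470146724222108
glass rect (array([645.8,  -2.6]), array([289.8, 189.4]), 79.4)
table (array([612.7,   4.5]), array([317.2, 277.5]), 79.4) 35744
lug/loupe 83.2 765 [466.03553922 212.7879902 ] (array([718.1, -14.2]), array([38.4, 38.2]), -2.4) [718.4 -14.2  83.2]
lug/loupe 79.2 228 [337.64391447 250.30838816] (array([650.6,  71.4]), array([35.7, 11. ]), 62.7) [650.7  71.7  79.2]
lug/loupe 79.3 188 [480.79288564 353.05019947] (array([610.1, -77.7]), array([38.4, 10.5]), 61.5) [610.1 -77.8  79.3]
plate 43 [448.29215116 198.69186047] (array([721.8,  -1.3]), array([32.5,  9.7]), -14.4)
plate 1356 [339.13278945 394.86195612] (array([510. ,  23.7]), array([79.6, 50.7]), 79.6)
ball 90 [315.46875    413.95833333] [514.   40.4 104.9]
pink 1007 [356.51533019 247.17136296] (array([666.4,  63. ]), array([88.6, 60.3]), 63.0) 49.66820196191841
pink 813 [475.47470787 324.34079028] (array([626.6, -87.8]), array([89. , 56.9]), 61.3) 49.772674557772625
```

Run:
```python
from meas import *
for n in("scene0","side0","w1"):
    p,d,c=load(n); W=cloud(d,c); Z=W[...,2]
    for nm,cx,cy in(("L",580,-357),("R",540,355)):
        roi=(abs(W[...,0]-cx)<150)&(abs(W[...,1]-cy)<95)
        m=roi&(Z>25)&(Z<38)
        if m.sum()<50: continue
        vu=np.argwhere(m)[:,::-1]; print(n,nm,m.sum(),"rim",rect(ray(c,vu,32)[:,:2]),"z",np.median(Z[m]).round(1))
        f=roi&(Z>1.5)&(Z<9)&(p.max(2).astype(int)-p.min(2)<25); 
        for q in comps(f,200,9000): print("   floor",q.sum(),rect(ray(c,np.argwhere(q)[:,::-1],5)[:,:2]))
```

```text
scene0 L 1548 rim (array([ 575.2, -363.4]), array([303.6, 158.3]), 4.0) z 32.5
   floor 1370 (array([ 527.3, -372.2]), array([138.8, 123.7]), -0.7)
scene0 R 1651 rim (array([533.7, 354. ]), array([242.5, 141.3]), -1.4) z 32.7
   floor 1636 (array([481.8, 358.2]), array([138.6, 128.2]), -1.6)
side0 L 732 rim (array([ 583.4, -365.2]), array([298.3, 168.4]), -3.5) z 31.6
   floor 639 (array([ 535.8, -381.7]), array([150.6, 107.4]), -0.5)
side0 R 1935 rim (array([528.7, 356.9]), array([234.5, 142.7]), -1.2) z 31.9
   floor 2469 (array([491.4, 350. ]), array([150.5, 123.5]), -1.2)
w1 L 3751 rim (array([ 565.8, -361.7]), array([259. , 146.5]), -0.8) z 32.1
   floor 261 (array([ 621.8, -296.2]), array([145.6,   8.1]), -1.2)
   floor 1825 (array([ 569.6, -379.2]), array([112.4,  74.4]), 89.5)
w1 R 4746 rim (array([532.7, 333.2]), array([236.4, 106.9]), -1.1) z 31.7
   floor 346 (array([530.1, 284. ]), array([236.2,   7.4]), -0.4)
   floor 4416 (array([487.1, 350.1]), array([142.6,  91.3]), -1.1)
```

```bash
python3 -m crank '[0,0,0.02,-6.88,0,0,0.02,-6.88,0,0,0.02,-6.88,0,0,0.02,-6.88,0,0,0.02,-6.88]' 0.55 50 >/dev/null
python3 -m crank '[0,0,0.02,-6.88,0.0113,-0.0119,0.02,0,0.0113,-0.0119,0.02,0,0.0113,-0.0119,0.02,0,0,0,0,0]' >/dev/null
python3 -m crank '[0,0,0,0,0,0,0,0]'
python3 - <<'E'
from meas import *
s=arm.observe();T=np.array(s["tcp_rot"]);print(s["tool_pos"],np.degrees(np.arctan2(T[1,0],T[0,0])))
print("need tool mm",T.T@(np.array([650.6,71.4,77])-s["tool_pos"]))
E
```

```text
time: 2.98
tool_pos: [651.0, 70.0, 154.6]
tcp_rot: [[0.46, 0.888, 0.001], [0.888, -0.46, -0.0], [0.0, 0.001, -1.0]]
force: [1.4, 0.0, 0.7]
finger_gap: 47.4
grip_force: 0.0
[650.99585922  69.97455098 154.57297961] 62.59546507745258
need tool mm [ 1.05142457 -1.1018959  77.57213486]
```

```bash
python3 -m crank '[0.001,-0.001,0.025,0,0,0,0.025,0,0,0,0.018,0,0,0,0.0095,0,0,0,0,0]'
python3 -m crank '[0,0,0,0,0,0,0,0,0,0,0,0,0,0,0,0]' 0 50
python3 -m crank '[0,0,0,0,0,0,0,0,0,0,0,0]'
```

```text
time: 3.4
tool_pos: [650.0, 71.5, 74.7]
tcp_rot: [[0.46, 0.888, -0.002], [0.888, -0.46, -0.0], [-0.001, -0.001, -1.0]]
force: [-0.4, 0.8, 0.4]
finger_gap: 47.2
grip_force: 0.0
time: 3.73
tool_pos: [651.1, 72.4, 77.8]
tcp_rot: [[0.46, 0.888, 0.003], [0.888, -0.46, 0.0], [0.001, 0.002, -1.0]]
force: [-0.6, -1.1, 6.2]
finger_gap: 9.1
grip_force: 50.4
time: 3.98
tool_pos: [651.1, 72.4, 77.7]
tcp_rot: [[0.46, 0.888, 0.003], [0.888, -0.46, -0.0], [0.001, 0.002, -1.0]]
force: [0.3, -1.8, 6.8]
finger_gap: 8.9
grip_force: 50.4
```

```bash
python3 -m crank '[0,0,-0.02,0,0,0,-0.025,0,0,0,-0.025,6.28,0,0,-0.02,6.28,0,0,0,6.28]'
python3 -m crank '[0,0,0,6.28,0,0,0,6.28,0,0,0,6.28,0,0,0,6.28,0,0,0,6.28]'>/dev/null
python3 -m crank '[0,0,0,6.28,0,0,0,6.28,-0.0105,0.0379,0,0,-0.0105,0.0379,0,0,-0.0105,0.0379,0,0]'>/dev/null
python3 -m crank '[-0.0105,0.0379,0,0,-0.0105,0.0379,0,0,-0.0105,0.0379,0,0,-0.0105,0.0379,0,0,-0.0105,0.0379,0,0]'
python3 -m crank '[-0.0105,0.0379,0,0,-0.0105,0.0379,0,0,-0.0105,0.0379,0,0,0,0,0,0,0,0,0,0]'
python3 - <<'E'
from meas import *
p,d,c=snap("wrist","w2"); s=arm.observe();T=np.array(s["tcp_rot"]);print(s["tool_pos"],np.degrees(np.arctan2(T[1,0],T[0,0])),s["q"])
W=cloud(d,c);Z=W[...,2]
roi=(abs(W[...,0]-580)<160)&(abs(W[...,1]+360)<110)
print("rim",rect(W[roi&(Z>29)&(Z<35)][:,:2]));
m=roi&(Z>2.5)&(Z<8)&(p.max(2).astype(int)-p.min(2)<25);print("floor",[(q.sum(),rect(W[q][:,:2])) for q in comps(m,150,90000)])
cv2.imwrite("pics/v3.png",p)
E
```

```text
time: 4.4
tool_pos: [651.8, 72.6, 171.7]
tcp_rot: [[0.725, 0.688, 0.007], [0.688, -0.725, 0.0], [0.005, 0.004, -1.0]]
force: [0.4, -0.5, -0.5]
finger_gap: 9.0
grip_force: 49.2
time: 5.65
tool_pos: [564.7, -232.3, 166.8]
tcp_rot: [[1.0, -0.003, 0.001], [-0.003, -1.0, -0.001], [0.001, 0.001, -1.0]]
force: [-0.5, -0.0, -0.4]
finger_gap: 9.2
grip_force: 49.3
time: 6.07
tool_pos: [532.9, -345.9, 166.2]
tcp_rot: [[1.0, -0.006, 0.0], [-0.006, -1.0, -0.0], [0.0, 0.0, -1.0]]
force: [-0.4, 0.9, -1.0]
finger_gap: 9.2
grip_force: 49.4
[ 533.41806139 -344.6423438   166.18805647] -0.24012237222716556 [-6.13887060e-01  6.59689242e-02  1.63695674e+00  2.23005235e-04
  1.43836144e+00  9.61070778e-01]
rim (array([ 564. , -382.5]), array([236.6, 175.4]), -0.5)
floor [(np.int64(16749), (array([ 538.6, -364.9]), array([150.8, 130.9]), -0.7))]
```

View pics/v3.png

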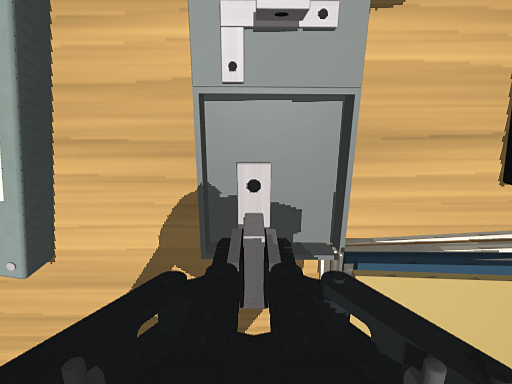

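The left hanger is held over the left-sample tray (sample at (275,15), short arm at (232,65)). The well measures 151 x 131 mm as expected. I'll lower it now.

```bash
python3 -m crank '[0.005,0,0.03,0,0,0,0.03,0,0,0,0.03,0,0,0,0.025,0,0,0,0.008,0]'
python3 -m crank '[0,0,0.003,0,0,0,0.0015,0,0,0,0,0,0,0,0,0]'
```

```text
time: 6.53
tool_pos: [537.8, -341.9, 39.0]
tcp_rot: [[1.0, -0.001, -0.004], [-0.001, -1.0, 0.003], [-0.004, -0.003, -1.0]]
force: [-0.2, 0.6, -0.7]
finger_gap: 9.2
grip_force: 49.3
time: 6.87
tool_pos: [539.4, -344.4, 40.2]
tcp_rot: [[1.0, -0.003, 0.002], [-0.003, -1.0, -0.001], [0.002, 0.001, -1.0]]
force: [-0.9, -0.3, -0.1]
finger_gap: 8.9
grip_force: 49.3
```

```bash
python3 -m crank '[0,0,0.001,0,0,0,0.001,0,0,0,0,0]'; python3 -m crank '[0,0,0.001,0,0,0,0,0]'
```

```text
time: 7.12
tool_pos: [539.1, -344.5, 37.7]
tcp_rot: [[1.0, -0.003, 0.001], [-0.003, -1.0, -0.001], [0.001, 0.001, -1.0]]
force: [-1.3, 1.8, 8.3]
finger_gap: 9.0
grip_force: 50.6
time: 7.28
tool_pos: [539.1, -344.5, 37.7]
tcp_rot: [[1.0, -0.003, 0.001], [-0.003, -1.0, -0.001], [0.001, 0.001, -1.0]]
force: [-7.3, 5.8, 19.3]
finger_gap: 8.9
grip_force: 52.1
```

```bash
python3 -m crank '[0,0,-0.001,0,0,0,0,0]'; python3 -m crank '[0,0,0,0,0,0,0,0,0,0,0,0,0,0,0,0]' 0.4
python3 -m crank '[0,0,-0.015,0,0,0,-0.03,0,0,0,-0.04,0,0,0,-0.04,0,0,0,-0.04,0]' >/dev/null
python3 -m crank '[0,0,-0.02,0,0,0,0,0,0,0,0,0]'
python3 - <<'E'
from meas import *
p,d,c=snap("wrist","w3"); W=cloud(d,c);Z=W[...,2]; cv2.imwrite("pics/v4.png",p)
roi=(abs(W[...,0]-538)<74)&(abs(W[...,1]+365)<64)
for lo,hi in((36,44),(8.5,12)):
    for m in comps(roi&(Z>lo)&(Z<hi),60,9e4): print(lo,m.sum(),rect(W[m][:,:2]),np.percentile(Z[m],[5,50,95]).round(1))
s=arm.observe();print(s["tool_pos"])
E
```

```text
time: 7.45
tool_pos: [539.0, -344.5, 37.7]
tcp_rot: [[1.0, -0.003, 0.001], [-0.003, -1.0, -0.001], [0.001, 0.001, -1.0]]
force: [-3.1, 1.1, 9.4]
finger_gap: 9.2
grip_force: 51.0
time: 7.78
tool_pos: [538.6, -344.2, 36.2]
tcp_rot: [[1.0, -0.003, -0.0], [-0.003, -1.0, 0.0], [-0.0, -0.0, -1.0]]
force: [0.5, -0.5, 0.0]
finger_gap: 34.3
grip_force: 0.0
time: 8.45
tool_pos: [538.9, -344.3, 223.6]
tcp_rot: [[1.0, -0.003, 0.002], [-0.003, -1.0, -0.002], [0.002, 0.002, -1.0]]
force: [-0.2, 0.1, -0.6]
finger_gap: 34.2
grip_force: 0.0
36 319 (array([ 539. , -344.7]), array([35.5,  9.8]), -0.3) [38.5 39.8 41. ]
8.5 1218 (array([ 538.6, -364.7]), array([88.9, 57.7]), -0.5) [ 8.8  9.9 11.1]
[ 538.48281893 -344.05876392  221.68146628]
```

View pics/v4.png

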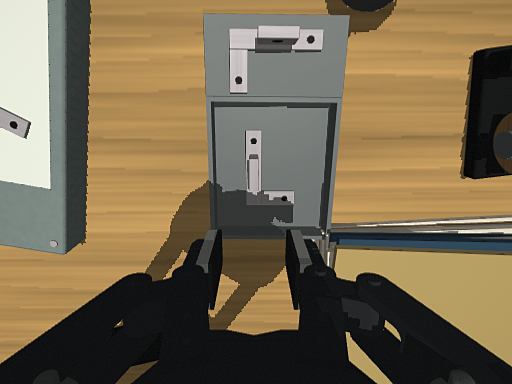

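The left hanger lies flat and centred in the well: lug at (253,172), top 40 mm, plate top 10 mm. Next is the right hanger.

```bash
python3 -m crank '[0.0102,-0.038,0,0,0.0102,-0.038,0,0,0.0102,-0.038,0,0,0.0102,-0.038,0,0,0.0102,-0.038,0,0]' 0.55 >/dev/null
python3 -m crank '[0.0102,-0.038,0,0,0.0102,-0.038,0,0,0,0,0.01,-6.85,0,0,0.01,-6.85,0,0,0.01,-6.85]' >/dev/null
python3 -m crank '[0,0,0.01,-6.85,0,0,0.01,-6.85,0,0,0.01,-6.85,0,0,0.01,-6.85,0,0,0.01,-6.85]' >/dev/null
python3 -m crank '[0,0,0,-6.85,0,0,0,0,0,0,0,0]' >/dev/null
python3 - <<'E'
from meas import *
s=arm.observe();T=np.array(s["tcp_rot"]);print(s["tool_pos"],np.degrees(np.arctan2(T[1,0],T[0,0])))
print("need tool mm",T.T@(np.array([610.1,-77.7,78])-s["tool_pos"]))
E
```

```text
[610.32430193 -78.29614428 140.30858177] 61.271967559036895
need tool mm [ 0.45246459 -0.38079809 62.30903089]
```

```bash
python3 -m crank '[0,0,0.025,0,0,0,0.02,0,0,0,0.012,0,0,0,0.004,0,0,0,0,0]'
python3 -m crank '[0,0,0,0,0,0,0,0,0,0,0,0,0,0,0,0]' 0 50
python3 -m crank '[0,0,0,0,0,0,0,0]'
```

```text
time: 10.42
tool_pos: [610.4, -78.3, 79.5]
tcp_rot: [[0.479, 0.878, -0.002], [0.878, -0.479, 0.0], [-0.0, -0.002, -1.0]]
force: [0.4, 0.6, -0.5]
finger_gap: 46.6
grip_force: 0.0
time: 10.75
tool_pos: [611.4, -78.5, 81.7]
tcp_rot: [[0.478, 0.879, 0.002], [0.879, -0.478, -0.0], [0.001, 0.002, -1.0]]
force: [-0.6, -0.1, 3.9]
finger_gap: 9.2
grip_force: 49.5
time: 10.92
tool_pos: [611.4, -78.5, 81.6]
tcp_rot: [[0.478, 0.879, 0.002], [0.879, -0.478, -0.0], [0.001, 0.002, -1.0]]
force: [-0.5, -0.7, 6.4]
finger_gap: 8.8
grip_force: 49.7
```

```bash
python3 -m crank '[0,0,-0.02,0,0,0,-0.025,0,0,0,-0.025,6.94,0,0,-0.025,6.94,0,0,0,6.94]'
python3 -m crank '[0,0,0,6.94,0,0,0,6.94,0,0,0,6.94,0,0,0,6.94,0,0,0,6.94]'>/dev/null
python3 -m crank '[0,0,0,6.94,-0.01075,-0.0377,0,0,-0.01075,-0.0377,0,0,-0.01075,-0.0377,0,0,-0.01075,-0.0377,0,0]'>/dev/null
python3 -m crank '[-0.01075,-0.0377,0,0,-0.01075,-0.0377,0,0,-0.01075,-0.0377,0,0,-0.01075,-0.0377,0,0,-0.01075,-0.0377,0,0]'
python3 -m crank '[-0.01075,-0.0377,0,0,-0.01075,-0.0377,0,0,-0.01075,-0.0377,0,0,0,0,0,0,0,0,0,0]'
python3 - <<'E'
from meas import *
p,d,c=snap("wrist","w4"); s=arm.observe();T=np.array(s["tcp_rot"]);print(s["tool_pos"],np.degrees(np.arctan2(T[1,0],T[0,0])))
W=cloud(d,c);Z=W[...,2]
roi=(abs(W[...,0]-510)<140)&(abs(W[...,1]-355)<110)
m=roi&(Z>2.5)&(Z<8)&(p.max(2).astype(int)-p.min(2)<25);print("floor",[(q.sum(),rect(W[q][:,:2])) for q in comps(m,150,90000)])
cv2.imwrite("pics/v5.png",p)
E
```

```text
time: 11.33
tool_pos: [612.3, -78.6, 181.3]
tcp_rot: [[0.762, 0.647, 0.007], [0.647, -0.762, -0.001], [0.004, 0.005, -1.0]]
force: [0.1, 0.1, 0.9]
finger_gap: 9.0
grip_force: 48.8
time: 12.58
tool_pos: [518.9, 264.3, 175.9]
tcp_rot: [[1.0, -0.017, 0.001], [-0.017, -1.0, 0.0], [0.001, -0.0, -1.0]]
force: [-0.1, -0.3, 0.1]
finger_gap: 8.6
grip_force: 49.0
time: 13.0
tool_pos: [488.6, 377.8, 175.3]
tcp_rot: [[1.0, -0.014, -0.0], [-0.014, -1.0, -0.0], [-0.0, 0.0, -1.0]]
force: [-0.0, -0.2, -0.9]
finger_gap: 8.9
grip_force: 49.1
[489.13406815 376.60432626 175.34623478] -0.8908230054187285
floor [(np.int64(10738), (array([494.5, 354.7]), array([150.5, 130.7]), -1.2)), (np.int64(2947), (array([444.4, 325.7]), array([70.8, 52.3]), 89.3))]
```

View pics/v5.png

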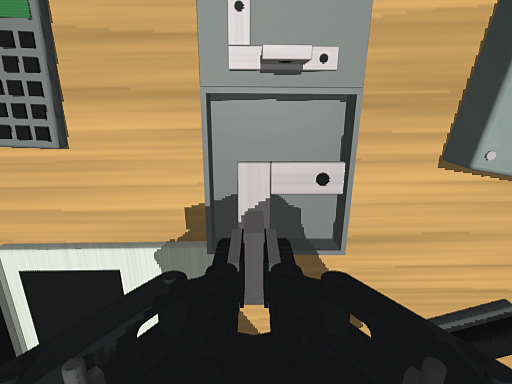

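The right hanger is held with its short arm at (320,178), over the tray whose sample also turns right (short arm at (238,10), long arm at (285,58)). I'll lower it.

```bash
python3 -m crank '[0.005,0.002,0.03,0,0,0,0.035,0,0,0,0.035,0,0,0,0.02,0,0,0,0.008,0]' >/dev/null
python3 -m crank '[0,0,0.002,0,0,0,0,0,0,0,0,0]'
python3 -m crank '[0,0,0.0015,0,0,0,0,0]'
```

```text
time: 13.72
tool_pos: [495.3, 374.2, 47.3]
tcp_rot: [[1.0, -0.017, 0.002], [-0.017, -1.0, 0.001], [0.002, -0.001, -1.0]]
force: [-0.1, 0.4, -0.4]
finger_gap: 9.2
grip_force: 49.1
time: 13.88
tool_pos: [494.9, 374.3, 45.0]
tcp_rot: [[1.0, -0.017, 0.001], [-0.017, -1.0, 0.001], [0.001, -0.001, -1.0]]
force: [-0.2, 0.4, -0.7]
finger_gap: 9.2
grip_force: 49.1
```

```bash
python3 -m crank '[0,0,0.0015,0,0,0,0,0]'; python3 -m crank '[0,0,0.001,0,0,0,0,0]';python3 -m crank '[0,0,0.0005,0,0,0,0,0]'
```

```text
time: 14.05
tool_pos: [494.5, 374.2, 42.5]
tcp_rot: [[1.0, -0.017, 0.0], [-0.017, -1.0, 0.0], [0.0, -0.0, -1.0]]
force: [-0.0, -0.8, -0.3]
finger_gap: 9.0
grip_force: 49.1
time: 14.22
tool_pos: [494.5, 374.2, 41.7]
tcp_rot: [[1.0, -0.017, 0.0], [-0.017, -1.0, 0.0], [0.0, -0.0, -1.0]]
force: [-1.2, -0.1, 3.8]
finger_gap: 8.9
grip_force: 49.6
time: 14.38
tool_pos: [494.5, 374.2, 41.6]
tcp_rot: [[1.0, -0.017, 0.0], [-0.017, -1.0, 0.0], [0.0, -0.0, -1.0]]
force: [-4.5, -2.8, 9.0]
finger_gap: 8.7
grip_force: 50.4
```

```bash
python3 -m crank '[0,0,-0.0005,0,0,0,0,0,0,0,0,0,0,0,0,0]' 0.4
python3 -m crank '[0,0,-0.015,0,0,0,-0.03,0,0,0,-0.04,0,0,0,-0.04,0,0,0,-0.04,0]' >/dev/null
python3 -m crank '[0,0,-0.02,0,0,0,0,0,0,0,0,0]'
python3 - <<'E'
from meas import *
p,d,c=snap("wrist","w5"); W=cloud(d,c);Z=W[...,2]
roi=(abs(W[...,0]-494)<74)&(abs(W[...,1]-355)<64)
for lo,hi in((36,44),(8.5,12)):
    for m in comps(roi&(Z>lo)&(Z<hi),60,9e4): print(lo,m.sum(),rect(W[m][:,:2]),np.percentile(Z[m],[5,50,95]).round(1))
E
python3 -m crank '[0.0039,0.0364,0,0,0.0039,0.0364,0,0,0.0039,0.0364,0,0,0.0039,0.0364,0,0,0.0039,0.0364,0,0]' 0 >/dev/null
python3 -m crank '[0.0039,0.0364,0,0,0.0039,0.0364,0,0,0.0039,0.0364,0,0,0,0,0,4.75,0,0,0,4.75]' >/dev/null
python3 -m crank '[0,0,0,0,0,0,0,0]'
python3 - <<'E'
from meas import *
snap("wrist","w6");p,d,c=load("w6"); W=cloud(d,c);Z=W[...,2]
m=(abs(W[...,0]-510)<60)&(abs(W[...,1]-25)<60)
for q in comps(m&(Z>96)&(Z<112),5,900): print("ball",q.sum(),W[q].mean(0).round(1),Z[q].max())
for q in comps(m&(Z>54.5)&(Z<59.5),200,9000): print("plate",rect(W[q][:,:2]))
s=arm.observe();T=np.array(s["tcp_rot"]);print(np.degrees(np.arctan2(T[1,0],T[0,0])))
u=np.array([.182,.983]);P=np.array([510,23.7])
print("need",T.T@(np.r_[P+60*u,114]-s["tool_pos"]))
E
```

```text
time: 14.72
tool_pos: [494.4, 374.0, 41.2]
tcp_rot: [[1.0, -0.017, -0.0], [-0.017, -1.0, -0.0], [-0.0, 0.0, -1.0]]
force: [0.1, -0.3, -0.7]
finger_gap: 33.9
grip_force: 0.0
time: 15.38
tool_pos: [494.7, 374.2, 227.4]
tcp_rot: [[1.0, -0.017, 0.002], [-0.017, -1.0, 0.001], [0.002, -0.001, -1.0]]
force: [0.6, -0.3, -0.7]
finger_gap: 34.2
grip_force: 0.0
36 294 (array([493.6, 373.9]), array([36.2,  8.8]), -1.1) [38.4 39.8 40.9]
8.5 1298 (array([494. , 354.2]), array([88.6, 58. ]), -0.7) [ 8.8  9.9 11.2]
time: 16.43
tool_pos: [520.4, 82.3, 224.9]
tcp_rot: [[0.984, -0.179, -0.002], [-0.179, -0.984, -0.0], [-0.002, 0.001, -1.0]]
force: [-0.9, 0.2, 0.1]
finger_gap: 0.3
grip_force: 0.0
ball 202 [512.8  41.  105.9] 109.56063466160681
plate (array([508.6,  23.5]), array([80.1, 50.2]), 80.0)
-10.284222769219575
need [  0.67782651  -0.28529273 111.14028082]
```

```bash
python3 -m crank '[0,0,0.03,0,0,0,0.03,0,0,0,0.03,0,0,0,0.02,0,0,0,0,0]'
python3 -m crank '[0,0.008,0,0,0,0.008,0,0,0,0.004,0,0,0,0,0,0]'
python3 -m crank '[0,0.004,0,0,0,0.004,0,0,0,0,0,0]'
python3 -m crank '[0,0.004,0,0,0,0.004,0,0,0,0,0,0]'
```

```text
time: 16.9
tool_pos: [518.5, 82.6, 111.4]
tcp_rot: [[0.984, -0.179, -0.007], [-0.179, -0.984, -0.001], [-0.007, 0.002, -1.0]]
force: [-0.6, 0.4, -1.1]
finger_gap: -0.2
grip_force: 0.0
time: 17.23
tool_pos: [517.5, 61.8, 117.9]
tcp_rot: [[0.983, -0.182, 0.002], [-0.182, -0.983, -0.0], [0.002, -0.0, -1.0]]
force: [0.5, 0.1, 0.4]
finger_gap: 0.1
grip_force: 0.0
time: 17.48
tool_pos: [516.4, 55.0, 118.3]
tcp_rot: [[0.983, -0.182, 0.003], [-0.182, -0.983, 0.002], [0.003, -0.002, -1.0]]
force: [-1.9, 7.1, 11.0]
finger_gap: -0.2
grip_force: 5.1
time: 17.73
tool_pos: [514.4, 46.6, 117.1]
tcp_rot: [[0.983, -0.182, 0.001], [-0.182, -0.983, 0.0], [0.001, -0.0, -1.0]]
force: [0.1, 0.5, 1.2]
finger_gap: -0.4
grip_force: 0.4
```

Run:
```python
from meas import *
p,d,c=snap("wrist","w7"); a=p[150:384,100:412]
q,d2,c2=snap("scene","s7"); u,v=pixel(c2,[512,30,90]).astype(int); b=q[v-50:v+50,u-60:u+60]
b=cv2.resize(b,None,fx=3.9,fy=3.9,interpolation=cv2.INTER_CUBIC)[:390]
a=cv2.resize(a,(int(312*390/234/1.6),int(390/1.6))); a=cv2.copyMakeBorder(a,0,b.shape[0]-a.shape[0],0,0,cv2.BORDER_CONSTANT)
cv2.imwrite("pics/v6.png",np.hstack([a,b])); print(arm.observe()["force"])
```

```text
[-0.20683104  0.69947151  0.38630309]
```

View pics/v6.png

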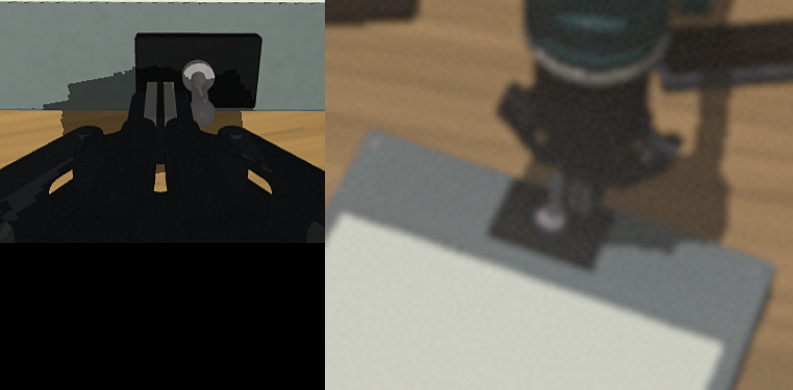

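Run:
```python
from meas import *
p,d,c=load("w7")
for a in(0,.2,.4,.6,.8):
    y=44*np.sin(.4-a); print(a,pixel(c,[509.5+.182*y,23.6+.983*y,61+44*np.cos(.4-a)]).round())
W=cloud(d,c);print(W[255:268:4,290:302:4].round(0).tolist())
```

```text
0 [266. 252.]
0.2 [283. 255.]
0.4 [300. 255.]
0.6 [317. 255.]
0.8 [332. 252.]
[[[513.0, 29.0, 109.0], [513.0, 27.0, 110.0], [513.0, 25.0, 110.0]], [[512.0, 29.0, 111.0], [512.0, 27.0, 111.0], [511.0, 25.0, 111.0]], [[510.0, 29.0, 111.0], [510.0, 27.0, 112.0], [509.0, 25.0, 111.0]], [[507.0, 30.0, 111.0], [508.0, 28.0, 112.0], [507.0, 26.0, 111.0]]]
```

The lever is almost upright, at about 0.35 rad, with the finger still behind it. I'll push a few mm more.

```bash
python3 -m crank '[0,0.003,0,0,0,0,0,0]'; python3 -m crank '[0,0.003,0,0,0,0,0,0]'
python3 - <<'E'
from meas import *
p,d,c=snap("wrist","w8"); W=cloud(d,c);Z=W[...,2]
for a in(0,.4,.8):
    y=44*np.sin(.4-a); u=pixel(c,[509.5+.182*y,23.6+.983*y,61+44*np.cos(.4-a)]); v=u.round().astype(int); print(a,v,W[v[1],v[0]].round(),p[v[1],v[0]])
E
```

```text
time: 18.0
tool_pos: [513.4, 43.7, 116.1]
tcp_rot: [[0.983, -0.182, -0.0], [-0.182, -0.983, -0.0], [-0.0, 0.0, -1.0]]
force: [0.0, -0.6, 0.3]
finger_gap: -0.0
grip_force: 0.0
time: 18.17
tool_pos: [512.9, 40.7, 116.1]
tcp_rot: [[0.983, -0.182, -0.0], [-0.182, -0.983, -0.0], [-0.0, 0.0, -1.0]]
force: [-0.9, -0.2, 0.4]
finger_gap: -0.0
grip_force: 0.0
0 [254 252] [524.  39. 123.] [16 14 13]
0.4 [288 256] [474.  22.  44.] [51 56 59]
0.8 [321 252] [480.  -0.  56.] [3 4 6]
```

```bash
python3 -m crank '[0,-0.015,0,0,0,-0.03,0,0,0,0,-0.04,0,0,0,-0.04,0,-0.03,0,-0.03,0]' >/dev/null; python3 -m crank '[0,0,0,0,0,0,0,0]'
python3 - <<'E'
from meas import *
p,d,c=snap("wrist","w9"); W=cloud(d,c);Z=W[...,2]
m=(abs(W[...,0]-510)<45)&(abs(W[...,1]-20)<45)
for q in comps(m&(Z>92)&(Z<116),5,900): print("high",q.sum(),W[q].mean(0).round(1),Z[q].max())
# loupe
p2,d2,c2=snap("scene","s9");W2=cloud(d2,c2);m=(abs(W2[...,0]-718)<40)&(abs(W2[...,1]+14)<40)&(W2[...,2]>75)
print("loupe",W2[m].mean(0).round(1))
m=(abs(W2[...,0]-510)<45)&(abs(W2[...,1]-20)<45)&(W2[...,2]>92)&(W2[...,2]<116); print("ball scene",m.sum(),W2[m].mean(0).round(1))
cv2.imwrite("pics/v7.png",p)
E
```

```text
time: 18.8
tool_pos: [492.2, 91.0, 227.9]
tcp_rot: [[0.983, -0.181, 0.004], [-0.181, -0.983, 0.001], [0.004, -0.001, -1.0]]
force: [0.6, -0.0, -0.5]
finger_gap: -0.1
grip_force: 0.0
high 265 [506.4   8.9 104. ] 109.55284854966385
loupe [718.6 -13.8  84.1]
ball scene 27 [506.5   9.2 103.4]
```

View pics/v7.png

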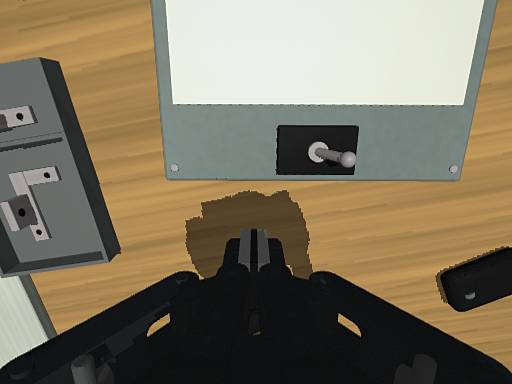

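The toggle now leans to −y, ball at (348,158), so it is off. The right hanger sits in its well at (30,205), and the loupe has not moved.

```bash
python3 -c "
from cell import arm
print(arm.finish_job())"
```

```text
the job is handed in; nothing more can be done
None
```

Both hangers lie flat and lug up in the trays matching their hand, the toggle was then snapped over to off and stayed there, the loupe has not moved, and the job was handed in at about 19 s.

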